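# Load a heat-sink block into a spring-leaf drill jig

## Task

Load the heat-sink block that lies in the channel of the drill jig: with one fingertip press the long pedal on the jig's left side down and hold it so that the spring-closed leaf stands open, and with the other fingertip push the block along the channel under the leaf until it is fully home against the stop. Keep the pedal down until the block is home, then let it up so that the leaf closes on the block, and withdraw. Only push and press: do not grip, lift or tip the block, and leave everything else on the bench where it is.

Things in the scene. Friction and masses are not known exactly. Their poses are not given: they have to be found in the camera images.
- jig: Steel drill jig, fixed; base plate 12 mm thick, from x = -130 to +90, y = -33 to +89 mm. Origin: on the bench surface under the channel's centreline. x = feed direction (away from the robot, give or take the yaw), y = left, towards the pedal, z up. Channel along x at y = 0: floor 12 mm above the bench, two guide rails 28 mm apart, each 6 mm thick, 7 mm high (tops 19 mm above the bench).
- jig_home (a point): Where the centre of the block's underside lies when home: on the channel floor at jig x = +28, y = 0, z = 12 mm; axes as the jig's. The face of the end stop is 20 mm further along x; the stop is 22 mm high. The home block's rear end is at jig x = +8 mm, 8 mm short of the leaf's near side. Two fingertips, 60 mm apart between centres, can stand at one height, 21 to 25 mm above the bench: one on the pedal, the other behind the block above the guide rails.
- leaf_edge (a point): Near free corner of the leaf's underside. The leaf is a flat plate with two drill bushings, from jig x = +16 to +50 mm, reaching across the channel from the hinge shaft on the left to y = -18 mm. The shaft lies along x at jig y = +36, z = 36 mm; its bearing lugs (x = -121..-111 and +70..+80, y = 27..45 mm) are 45 mm high. Nothing hangs over the channel at x below +16 mm.
- block: Finned aluminium heat-sink block to be loaded, 40 mm long (own y axis, lying along the channel), 24 mm wide, 20 mm high, 30 to 65 g; its top is 32 mm above the bench. Origin: centre of its underside, on the channel floor. It starts in front of the leaf with its centre at jig x = -52 to -24 mm.
- jig_leaf: The leaf and its pedal, one piece turning on the hinge shaft. Origin on the shaft (jig x 0, y 36, z 36 mm); axes those of the jig when shut. Its tilt from that, about -x: 0 = leaf shut over the empty channel (free edge 22 mm above the bench, barring the block); 0.20 rad = leaf lying flat on the block; above 0.30 rad clear of the block; 0.55 rad = pedal level; 0.72 rad = end of travel. A spring shuts it.
- pedal_top (a point): Middle of the upper face of the press pedal, a ribbed aluminium plate 118 x 28 x 5 mm along the jig's left side (jig x -106 to +12 mm). Pressing it down opens the leaf (5 N at first, 10 N when level); a fingertip may slide along it. Released it slants up outwards at 32 degrees, this point at jig (-47, 63, 38) mm; pressed level, this point is at (-47, 60, 24) mm and the plate spans y = 46 to 74 mm.
- spare_block_1: A second finned aluminium block, 25 x 40 x 20 mm, lying on the bench to the right of the jig; bystander.
- spare_block_2: A third finned aluminium block, 25 x 40 x 20 mm, on the bench to the right of the jig; bystander.
- yellow_screwdriver: Screwdriver with a yellow handle, 164 mm long, 23 mm thick, on the bench to the left of the jig; bystander.
- tape_roll: Black roll of electrical tape, 51 mm across, 19 mm high, on the bench right of the jig; bystander.
- paste_jar: Small white jar with a green screw lid, 45 mm across, 26 mm high, right of the jig; bystander.
- test_meter: Yellow and black hand-held multimeter, 174 x 88 x 48 mm, lying at the left front of the bench; bystander.
- blue_marker: White and blue marker pen, 135 mm long, 16 mm thick, near the front edge; bystander.
Not all that is in view belongs to the job. Leave any pink or red look-alike of the block alone.

How it is judged (in metres and radians):
On the way, in this order (a step that is already met when the one before it is completed fails the run):
1. a fingertip holds the pedal down and the leaf open while the block is still outside (angle between jig_leaf's own z axis and vertical above 0.3 rad and contact force between the fingers and jig_leaf above 1 N and x of block in the frame of jig below 0 m), for 0.1 s.
2. the block is pushed home against the stop while the pedal is still held down (x of block in the frame of jig between 0.0245 and 0.0315 m and angle between jig_leaf's own z axis and vertical above 0.26 rad and contact force between the fingers and jig_leaf above 1 N), for 0.05 s.
At the end, for the whole second after the job is handed in: The block lies flat in the channel within 3.5 mm of fully home against the stop, and the leaf is closed flat on it (tilted 0.14 to 0.26 rad from its shut position), everything at rest (x of block in the frame of jig between 0.0245 and 0.0315 m and y of block in the frame of jig between -0.004 and 0.004 m and z of block in the frame of jig below 0.015 m and angle between block's own z axis and vertical below 0.06 rad and angle between jig_leaf's own z axis and vertical between 0.14 and 0.26 rad and linear speed of block below 0.01 m/s); the robot touches nothing.
It fails at once if the block is lifted off the channel floor (more than 8 mm) or tipped (z of block in the frame of jig above 0.02 m or angle between block's own z axis and vertical above 0.3 rad).
It fails at once if another thing on the bench is shifted by more than 15 mm (distance of any of spare_block_1, spare_block_2, yellow_screwdriver, tape_roll, paste_jar, test_meter, blue_marker from where it was at the start of the episode above 0.015 m).
It also fails if it takes over 40 s, if anything falls off the work surface, if the arm or the gripper's body presses on something with over 40 N, if the wrist force passes 120 N, or if a joint passes its speed limit or range.

## Robot

A 6-joint arm with a two-finger parallel gripper is mounted at the origin on a cart in front of the work surface, level with it; the furniture and walls round the work are solid. World frame = base frame: x ahead of the robot, y to its left, z up, the work surface at z = 0. Lengths are in m, angles in degrees, forces in N, time in s.
With the tool pointing down it reaches from about 0.35 to 0.875 m from the base axis. Payload 4.2 kg.
Tool frame: the origin (TCP) lies midway between the tips of the shut fingers; the grasp point (between the pads) lies 19 mm behind it; z points along the fingers, y is the line along which they close (so a half turn about z gives the same grasp; the last joint's range is limited). The gripper opens to 87 mm and grips with 3 to 60 N. Pads are 19 mm wide; open, the fingers measure 117 mm over their backs; the gripper's body (75 mm by 190 mm) begins 51 mm behind the grasp point.
Start: joints at [-62.475, 22.042, 0.453, 0, -68.411, -14.817], TCP at [0.138, -0.61, 0.183] pointing down, gripper open.
Joint ranges: [-179.83, 179.83], [-69.29, 118.12], [-61.27, 80.66], [-181.25, 117.63], [-171.15, -9.14], [-177.46, 177.46]. Speed limits (degrees/s): [159.86, 159.86, 180, 180, 180, 180].

## Interface

Orientations are given as a 3x3 rotation matrix whose columns are the frame's x, y, z axes.
In Python, from station import r, cams gives the robot as it stands.
- The arm moves only by the tool play_rows, never from a script. Its argument "commands" is text: rows parted by semicolons, each of 6 numbers parted by spaces: the shift along the world's x, y, z normalised to -1 to 1, where 1 is 30 mm, then the turn, a rotation vector about the world's x, y, z normalised to -1 to 1, where 1 is 0.15 rad. A call has 1 to 20 rows; each row shifts and turns the commanded pose from where the row before left it; what a row does not reach is not made up. A row lasts 1/10 s, in which the tool goes at most 50 mm and 8.59 degrees, less where a joint would pass 70% of its speed; a pose out of reach is approached as far as the arm can. A call with a number of a shift or a turn outside -1 to 1 is refused whole. A call with a gripper value outside its range is refused whole. "grip" is the finger opening in mm, from 0 to 87, set as the call begins (left out, the last holds). The fingers move at their own pace and stop on an object; the grip force is fixed at half the most. Time passes only in rows, so rows that do not move let the fingers close. It gives the time, the measured TCP pose, the force, the opening and the grip force at its end, in the units of the state.
- r.sense(): the state, without advancing time (a new reading comes with each control period).
- cams.capture(name): name is "scene" or "top"; returns (picture, depth): 420x560x3 uint8, blue, green, red; 420x560 float32, m along the optical axis (not along the pixel's ray), 0 where there is no reading.
- cams.camera_info(name): a dict with "mtx" (3x3 intrinsics, pixels), "R" (3x3) and "t" (3): a world point X has camera coordinates R X + t. Camera axes: x right, y down, z forward; pixel columns grow to the right and rows downward; lengths in m; the calibration is good to about 2 mm. A picture is of the moment at which its call begins. camera_info takes no time and is no camera call.
- r.finish_job(): hands the job in; it is judged then, once.
The state is a dict: "time_s": time; "joints": joint angles; "joint_velocities": joint speeds; "effort": joint torques, N m; "tcp_pos": TCP position; "ee_rot": TCP orientation; "wrist_force": force on the tool from outside, world axes, zero at the start; "moment": the same for the moment, N m; "gripper_width": opening from 0.0 (shut) to 1.0 (fully open); "gripper_force": force on a finger pad.
Only numpy, scipy, OpenCV 4.12 (cv2) and the standard library are available. Lean on these libraries where they do the work, as an engineer would, in place of code of your own. Each camera call takes 0.05 s, during which the arm holds its last target. There are 200 camera calls.

## Working session

There is one attempt and no reset: what is moved stays moved. The work goes in short steps, Python scripts to look and compute and a tool call to move; the robot and the scene stay as the last step left them, time stands still between calls to the robot, and variables do not carry over. Pictures are saved under pics/ and viewed, at most 10 in all, crops included, and the job is handed in when it is done.

Besides the shell and the picture viewer there is one more tool, called after "Emit:" as a command line: name --argument value ..., lists and objects as JSON in quotes. play_rows: Moves the arm, as the interface text tells. Scaled input: -1 to 1 covers 30 mm each way for a shift and 0.15 rad each way for a turn. Its arguments: {"type":"object","properties":{"commands":{"type":"string"},"grip":{"type":"number"}},"required":["commands"]}

```bash
mkdir -p pics; python3 - <<'E'
from station import r,cams
import cv2,numpy as np
s=r.sense();print(s['time_s'],s['tcp_pos'],s['ee_rot'],s['wrist_force'],s['gripper_width'])
for n in("top","scene"):
    p,d=cams.capture(n);cv2.imwrite(f"pics/{n}0.png",p);np.savez(f"{n}0.npz",p=p,d=d)
    print(cams.camera_info(n))
E
```

```text
0.0 [ 0.1373715  -0.60899195  0.1817654 ] [[-9.75539162e-01 -2.19825020e-01 -5.50672327e-04]
 [-2.19825698e-01  9.75536866e-01  2.11791416e-03]
 [ 7.16306336e-05  2.18716013e-03 -9.99997606e-01]] [-0.07033639  0.16658304  0.43188758] 1.0004266326679394
{'mtx': array([[392.25147725,   0.        , 280.99805614],
       [  0.        , 392.25147725, 214.99427983],
       [  0.        ,   0.        ,   1.        ]]), 'R': array([[ 0.01907959, -0.99965512,  0.01804489],
       [-0.98600958, -0.02180222, -0.16525668],
       [ 0.1655931 , -0.01463941, -0.9860855 ]]), 't': array([0.0976155 , 0.52960843, 0.81547182])}
{'mtx': array([[409.67538193,   0.        , 274.85610776],
       [  0.        , 409.67538193, 212.53672388],
       [  0.        ,   0.        ,   1.        ]]), 'R': array([[-0.84666698, -0.53200426, -0.01124703],
       [-0.32788883,  0.53823776, -0.77639489],
       [ 0.41909896, -0.65366015, -0.63014639]]), 't': array([0.49472156, 0.17865783, 0.79437186])}
```

View pics/top0.png

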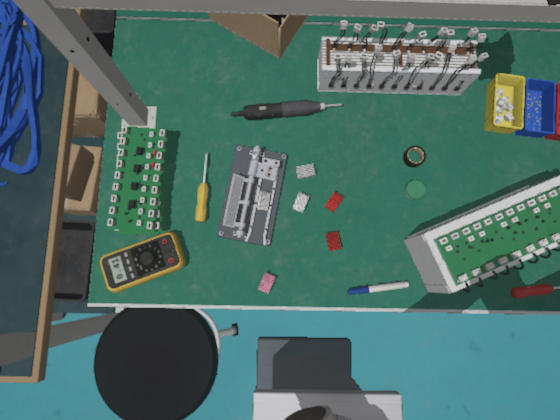

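View pics/scene0.png

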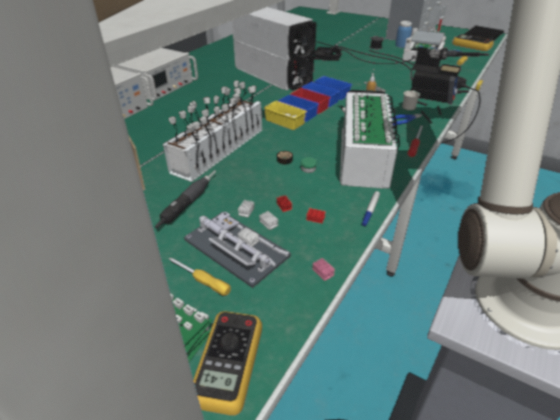

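The top view shows the jig plate at about (220–287, 147–243), the pedal at about (237,200) and the block at about (263,200). The screwdriver is at (203,190). I'll zoom in and fit the plate.

```bash
cat > h.py <<'E'
import numpy as np,cv2
from station import r,cams
def ray(n,uv,z):
    c=cams.camera_info(n);K,R,t=c['mtx'],c['R'],c['t']
    uv=np.atleast_2d(uv).astype(float);d=np.c_[uv,np.ones(len(uv))]@np.linalg.inv(K).T@R
    o=-R.T@t;return o+d*((z-o[2])/d[:,2])[:,None]
def proj(n,X):
    c=cams.camera_info(n);q=(np.atleast_2d(X)@c['R'].T+c['t'])@c['mtx'].T;return q[:,:2]/q[:,2:]
E
python3 - <<'E'
from h import *
z=np.load("top0.npz");p=z['p'];d=z['d']
hsv=cv2.cvtColor(p,cv2.COLOR_BGR2HSV)
sub=np.zeros(p.shape[:2],np.uint8);sub[135:255,212:297]=1
m=((hsv[...,1]<90)&(sub>0)).astype(np.uint8)
n,l,st,_=cv2.connectedComponentsWithStats(m);i=1+st[1:,4].argmax();m=(l==i).astype(np.uint8)
m=cv2.morphologyEx(m,cv2.MORPH_OPEN,np.ones((3,3)))
c=max(cv2.findContours(m,0,2)[0],key=cv2.contourArea)
h=cv2.convexHull(c)
w=ray("top",h[:,0],0.012)[:,:2].astype(np.float32)*1000
rc=cv2.minAreaRect(w);print(rc,cv2.boxPoints(rc))
px=cv2.boxPoints(cv2.minAreaRect(h));print(px)
v=cv2.resize(p[140:250,205:305],None,fx=5.4,fy=5.4,interpolation=cv2.INTER_CUBIC)
hh=((h[:,0]-[205,140]+.5)*5.4).astype(int);cv2.polylines(v,[hh],1,(0,0,255),1)
cv2.imwrite("pics/c1.png",v)
# depth heights of the plate region
K=cams.camera_info("top")
E
```

```text
((583.0107421875, 173.99734497070312), (124.42021179199219, 228.52841186523438), 80.41034698486328) [[459.97964 131.69191]
 [685.3146   93.6212 ]
 [706.0419  216.30278]
 [480.7069  254.37349]]
[[215.92307 236.38461]
 [235.11539 140.42307]
 [288.76926 151.15384]
 [269.57693 247.11539]]
```

View pics/c1.png

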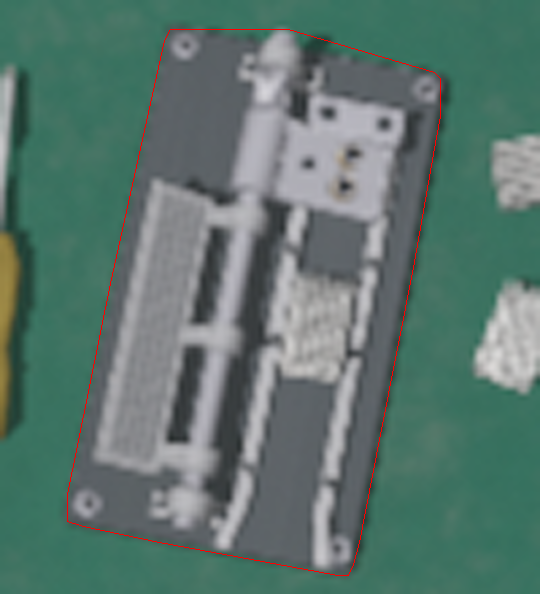

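The crop shows the jig clearly: plate corners TL(167,30), TR(442,77), BR(352,576), BL(67,522). The leaf is closed at about (330,170), the pedal is at (155,325), and the block sits in the channel at (318,328). Next is a rigid fit of the corners, plus the block.

```bash
python3 - <<'E'
from h import *
up=lambda a:np.array(a,float)/5.4-.5+[205,140]
def fit(J,W):
    J=np.array(J,float);a=J.mean(0);b=W.mean(0);H=(J-a).T@(W-b)
    th=np.arctan2(H[0,1]-H[1,0],H[0,0]+H[1,1]);R=np.array([[np.cos(th),-np.sin(th)],[np.sin(th),np.cos(th)]])
    o=b-R@a;print("yaw",np.degrees(th),"o",o.round(1),"res",(W-(J@R.T+o)).round(1).tolist());return R,o
cor=[(167,30),(442,77),(352,576),(67,522)];J=[(90,89),(90,-33),(-130,-33),(-130,89)]
R,o=fit(J,ray("top",up(cor),.012)[:,:2]*1000)
scr=ray("top",up([(184,45),(427,89),(340,549),(87,503)]),.012)[:,:2]*1000
print("screws in jig",((scr-o)@R).round(1).tolist(), "ctr",((scr-o)@R).mean(0))
f=lambda a,z:((ray("top",up(a),z)[:,:2]*1000-o)@R).round(1).tolist()
print("block top corners",f([(290,272),(358,282),(335,382),(281,372)],.032))
print("leaf near corners",f([(378,218),(278,200)],.025))
# rails: right rail axis points at top z 19 / pedal corners
print("rails",f([(377,240),(325,520),(296,230),(230,530)],.019))
print("pedal inner/outer",f([(97,460),(155,470),(153,182),(212,200)],.038))
# scene check: project jig corners
Rw=lambda j:np.c_[(np.array(j,float)@R.T+o)/1000,np.full(len(j),.012)]
q=proj("scene",Rw(J));print(q.round(1).tolist())
p=np.load("scene0.npz")['p'];v=cv2.resize(p[190:290,175:300],None,fx=6,fy=6,interpolation=cv2.INTER_CUBIC)
cv2.polylines(v,[((q-[175,190]+.5)*6).astype(int)],1,(0,0,255),1);cv2.imwrite("pics/c2.png",v)
# heights over path region
d=np.load("top0.npz")['d'];c=cams.camera_info("top");vv,uu=np.mgrid[:420,:560]
X=(np.c_[uu.ravel(),vv.ravel(),np.ones(uu.size)]@np.linalg.inv(c['mtx']).T*d.reshape(-1,1)-c['t'])@c['R']
X=X[d.ravel()>0]
for x in np.arange(.1,.9,.1):
    print(round(x,1),[round(float(X[(abs(X[:,0]-x)<.05)&(abs(X[:,1]-y)<.05)][:,2].max(initial=-1)),2) for y in np.arange(.4,-.7,-.1)])
E
```

```text
yaw -8.898769771334216 o [594.5 143.9] res [[-1.3, -0.4], [-0.6, 0.9], [0.4, 0.6], [1.5, -1.1]]
screws in jig [[83.4, 79.9], [82.8, -26.8], [-119.5, -25.5], [-119.1, 81.5]] ctr [-18.09618218  27.31515094]
block top corners [[-11.7, 14.9], [-10.9, -13.6], [-54.0, -11.8], [-53.8, 10.8]]
leaf near corners [[19.3, -16.6], [19.5, 26.1]]
rails [[11.3, -17.6], [-109.4, -17.4], [9.5, 16.8], [-120.4, 20.3]]
pedal inner/outer [[-103.7, 77.0], [-103.5, 53.1], [14.5, 77.2], [11.3, 51.8]]
[[182.3, 237.9], [221.4, 212.3], [290.6, 253.3], [252.1, 286.0]]
0.1 [-0.2, -0.2, 0.01, 0.16, 0.01, 0.01, 0.0, -0.75, -0.75, -0.75, -0.75]
0.2 [-0.2, -0.2, -0.0, 0.19, 0.2, 0.0, -0.0, -0.75, -0.75, -0.75, -0.75]
0.3 [0.01, 0.0, 0.0, 0.0, 0.01, 0.0, 0.0, 0.0, 0.0, 0.0, -0.75]
0.4 [0.05, 0.04, 0.02, 0.03, 0.02, 0.02, 0.14, 0.14, 0.14, 0.03, -1.0]
0.5 [0.06, 0.04, 0.05, 0.03, 0.02, 0.0, 0.14, 0.14, 0.14, 0.0, -1.0]
0.6 [0.06, 0.03, 0.05, 0.04, 0.03, 0.01, 0.03, 0.12, 0.14, 0.13, -1.0]
0.7 [0.43, 0.43, 0.44, 0.44, 0.45, 0.45, 0.45, 0.42, 0.05, 0.05, 0.01]
0.8 [0.4, 0.01, 0.04, 0.04, 0.16, 0.16, 0.17, 0.17, 0.05, 0.05, 0.02]
```

View pics/c2.png

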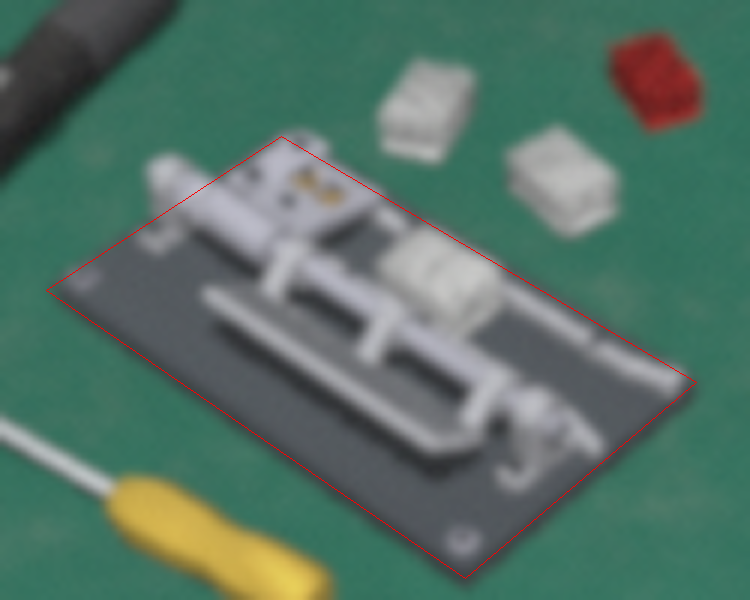

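The plate fit projects onto the scene view within about 0.5 px. Jig origin is about (596, 143.5) mm with yaw about −9.2°, and the block rear is at about jig x = −55. I'll move over the start pose (jig x −85, y 30) with the fingers 60 mm apart.

Emit:
play_rows --commands "0.395 0.83 0.03 0 0 -0.08;0.395 0.83 0.03 0 0 -0.08;0.395 0.83 0.03 0 0 -0.08;0.395 0.83 0.03 0 0 -0.08;0.395 0.83 0.03 0 0 -0.08;0.395 0.83 0.03 0 0 -0.08;0.395 0.83 0.03 0 0 -0.08;0.395 0.83 0.03 0 0 -0.08;0.395 0.83 0.03 0 0 -0.08;0.395 0.83 0.03 0 0 -0.08;0.395 0.83 0.03 0 0 -0.08;0.395 0.83 0.03 0 0 -0.08;0.395 0.83 0.03 0 0 -0.08;0.395 0.83 0.03 0 0 -0.08;0.395 0.83 0.03 0 0 -0.08;0.395 0.83 0.03 0 0 -0.08" --grip 45

```text
time_s: 1.7
tcp_pos: [0.3271, -0.2101, 0.1971]
ee_rot: [[-1.0, -0.029, -0.0], [-0.029, 1.0, 0.0], [0.0, 0.0, -1.0]]
wrist_force: [-0.0, 0.0, 0.6]
gripper_width: 0.516
gripper_force: 0.0
```

Emit:
play_rows --commands "0.395 0.83 0.03 0 0 -0.08;0.395 0.83 0.03 0 0 -0.08;0.395 0.83 0.03 0 0 -0.08;0.395 0.83 0.03 0 0 -0.08;0.395 0.83 0.03 0 0 -0.08;0.395 0.83 0.03 0 0 -0.08;0.395 0.83 0.03 0 0 -0.08;0.395 0.83 0.03 0 0 -0.08;0.395 0.83 0.03 0 0 -0.08;0.395 0.83 0.03 0 0 -0.08;0.395 0.83 0.03 0 0 -0.08;0.395 0.83 0.03 0 0 -0.08;0.395 0.83 0.03 0 0 -0.08;0.395 0.83 0.03 0 0 -0.08;0.395 0.83 0.03 0 0 -0.08;0.395 0.83 0.03 0 0 -0.08;0 0 0 0 0 0;0 0 0 0 0 0"

```text
time_s: 3.5
tcp_pos: [0.5162, 0.1872, 0.2108]
ee_rot: [[-0.987, 0.161, -0.002], [0.161, 0.987, -0.001], [0.002, -0.001, -1.0]]
wrist_force: [-1.0, -0.6, 0.3]
gripper_width: 0.521
gripper_force: 0.0
```

Emit:
play_rows --commands "0 0 -0.84 0 0 0;0 0 -0.84 0 0 0;0 0 -0.84 0 0 0;0 0 -0.84 0 0 0;0 0 -0.84 0 0 0;0 0 -0.84 0 0 0;0 0 0 0 0 0;0 0 0 0 0 0"

```text
time_s: 4.3
tcp_pos: [0.5167, 0.1864, 0.061]
ee_rot: [[-0.987, 0.162, -0.0], [0.162, 0.987, -0.001], [-0.0, -0.001, -1.0]]
wrist_force: [0.0, 0.1, 0.1]
gripper_width: 0.513
gripper_force: 0.0
```

```bash
python3 - <<'E'
from h import *
s=r.sense();print(s['tcp_pos'],s['gripper_width'])
p,_=cams.capture("scene");T=np.array(s['tcp_pos']);ey=np.array(s['ee_rot'])[:,1]
a=np.radians(-9.2);R=np.array([[np.cos(a),-np.sin(a)],[np.sin(a),np.cos(a)]]);print("jig xy",R.T@(T[:2]*1000-[596,143.5]))
v=cv2.resize(p[170:290,165:305],None,fx=5,fy=5,interpolation=cv2.INTER_CUBIC)
for k in(-.03,0,.03):
    q=(proj("scene",T+k*ey)[0]-[165,170]+.5)*5;cv2.circle(v,tuple(int(i) for i in q),4,(0,0,255),-1)
cv2.imwrite("pics/c3.png",v)
E
```

```text
[0.51670877 0.18641209 0.06096466] 0.5128906863383061
jig xy [-85.13208483  29.6829064 ]
```

View pics/c3.png

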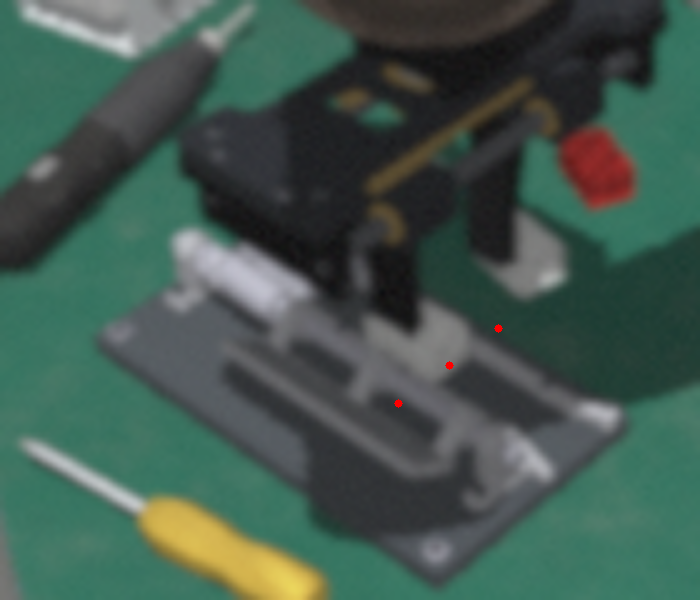

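The black fingers seem to end at (395,330) and (495,260) in the crop. The computed tips are at (399,404) and (499,328), so I'm checking that discrepancy with depth before pressing.

```bash
python3 - <<'E'
from h import *
s=r.sense();T=np.array(s['tcp_pos']);ee=np.array(s['ee_rot'])
p,d=cams.capture("scene");c=cams.camera_info("scene");vv,uu=np.mgrid[:420,:560]
X=((np.c_[uu.ravel(),vv.ravel(),np.ones(uu.size)]@np.linalg.inv(c['mtx']).T*d.reshape(-1,1)-c['t'])@c['R'])
L=((X-T)@ee*1000).reshape(420,560,3)  # tool frame mm
v0=p.copy()
for (u,w) in [(244,h) for h in range(222,256,3)]+[(264,h) for h in range(208,242,3)]:
    print((u,w),p[w,u],L[w,u].round(0), (X.reshape(420,560,3)[w,u]*1000).round(0))
v=cv2.resize(p[185:265,215:300],None,fx=7,fy=7,interpolation=cv2.INTER_CUBIC)
v=cv2.convertScaleAbs(v,alpha=1.8,beta=20);cv2.imwrite("pics/c4.png",v)
E
```

```text
(244, 222) [21 20 21] [ 10.  33. -82.] [513. 221. 144.]
(244, 225) [24 23 22] [ 11.  33. -75.] [512. 222. 137.]
(244, 228) [27 26 26] [  6.  30. -63.] [516. 218. 125.]
(244, 231) [23 22 23] [  6.  30. -55.] [517. 218. 117.]
(244, 234) [46 48 46] [  5.  30. -46.] [518. 217. 108.]
(244, 237) [120 120 120] [-50. -19.  29.] [564. 160.  33.]
(244, 240) [118 118 118] [-52. -20.  40.] [566. 159.  22.]
(244, 243) [98 94 94] [-33.  -2.  24.] [549. 180.  38.]
(244, 246) [110 103 103] [-22.   8.  19.] [541. 191.  43.]
(244, 249) [74 70 69] [-39.  -7.  50.] [555. 174.  12.]
(244, 252) [56 54 50] [-32.   0.  49.] [549. 182.  13.]
(244, 255) [71 69 67] [-10.  21.  28.] [531. 206.  34.]
(264, 208) [30 28 29] [  8. -25. -80.] [505. 163. 142.]
(264, 211) [32 30 29] [  9. -25. -73.] [505. 164. 135.]
(264, 214) [32 31 31] [  7. -26. -63.] [507. 162. 125.]
(264, 217) [32 33 32] [  9. -24. -58.] [505. 165. 120.]
(264, 220) [32 28 25] [  8. -24. -50.] [505. 165. 112.]
(264, 223) [79 80 77] [  9. -23. -43.] [504. 166. 105.]
(264, 226) [72 78 63] [ -67. -102.   60.] [567.  76.   2.]
(264, 229) [54 63 37] [-58. -92.  58.] [560.  87.   3.]
(264, 232) [55 65 38] [-53. -87.  61.] [556.  93.   1.]
(264, 235) [54 62 37] [-44. -77.  59.] [549. 104.   3.]
(264, 238) [60 58 53] [-30. -62.  49.] [537. 121.  12.]
(264, 241) [101  97  97] [-18. -49.  42.] [527. 136.  20.]
```

View pics/c4.png

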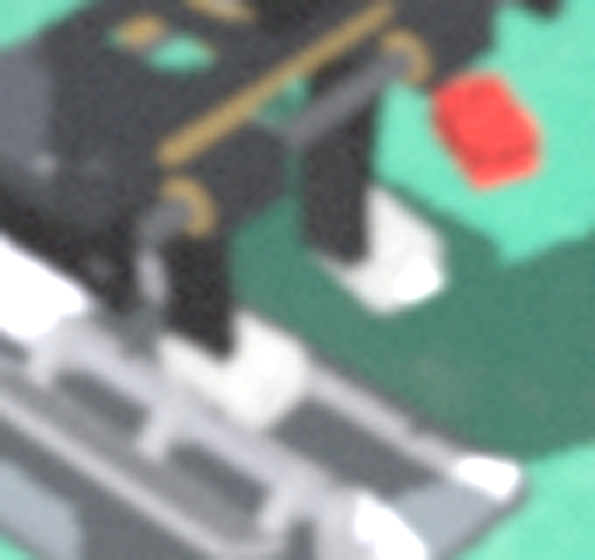

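```bash
python3 - <<'E'
from h import *
s=r.sense();T=np.array(s['tcp_pos']);ee=np.array(s['ee_rot']);print(s['time_s'],s['joints'],T)
for n in("scene","top"):
    p,d=cams.capture(n);c=cams.camera_info(n);vv,uu=np.mgrid[:420,:560]
    X=((np.c_[uu.ravel(),vv.ravel(),np.ones(uu.size)]@np.linalg.inv(c['mtx']).T*d.reshape(-1,1)-c['t'])@c['R'])[d.ravel()>0]
    L=(X-T)@ee*1000
    k=(abs(L[:,0])<45)&(abs(L[:,1])<100)&(L[:,2]<8);L=L[k]
    for z in range(-200,10,10):
        q=L[(L[:,2]>=z)&(L[:,2]<z+10)]
        if len(q):print(n,z,len(q),np.percentile(q[:,:2],[2,98],axis=0).round(0).tolist())
    if n=="scene":
        cv2.imwrite("pics/s5.png",p)
E
```

```text
4.4 [ 3.67838526e+01  2.16157310e+01 -1.95276589e+01  3.29890058e-02
 -4.86882528e+01 -1.36102210e+02] [0.51770651 0.18735406 0.06216093]
scene -180 48 [[15.0, -16.0], [26.0, 17.0]]
scene -170 175 [[-21.0, -50.0], [26.0, 17.0]]
scene -160 1107 [[-32.0, -91.0], [36.0, 94.0]]
scene -150 440 [[-28.0, -86.0], [37.0, 95.0]]
scene -140 527 [[-28.0, -83.0], [37.0, 93.0]]
scene -130 459 [[-28.0, -81.0], [37.0, 87.0]]
scene -120 216 [[-33.0, -82.0], [37.0, 87.0]]
scene -110 19 [[-10.0, -30.0], [6.0, -27.0]]
scene -100 36 [[-11.0, -39.0], [11.0, 37.0]]
scene -90 67 [[-4.0, -36.0], [11.0, 37.0]]
scene -80 74 [[-10.0, -33.0], [11.0, 35.0]]
scene -70 81 [[-10.0, -32.0], [10.0, 32.0]]
scene -60 80 [[-10.0, -31.0], [11.0, 31.0]]
scene -50 70 [[-12.0, -30.0], [11.0, 31.0]]
scene -40 1 [[8.0, 25.0], [8.0, 25.0]]
top -200 33 [[-16.0, -48.0], [36.0, -26.0]]
top -190 10 [[-16.0, -48.0], [20.0, -48.0]]
top -180 8 [[-15.0, -48.0], [20.0, -48.0]]
top -170 10 [[-24.0, -48.0], [22.0, -46.0]]
top -160 937 [[-36.0, -92.0], [34.0, -49.0]]
top -150 27 [[-26.0, -91.0], [36.0, -49.0]]
top -140 175 [[-37.0, -54.0], [36.0, 42.0]]
top -130 143 [[-32.0, -77.0], [37.0, 37.0]]
top -120 11 [[35.0, -72.0], [37.0, 47.0]]
```

Both depth views agree that the gripper stands about 43 mm higher than its reported TCP z. In xy it is centred, and the tips are about 9 mm thick, so 60 mm between centres needs an opening of about 52 mm. I'll open to 52 and go down in small steps, watching the force.

Emit:
play_rows --commands "0 0 -0.25 0 0 0;0 0 -0.25 0 0 0;0 0 0 0 0 0" --grip 52

```text
time_s: 4.8
tcp_pos: [0.5157, 0.1866, 0.0441]
ee_rot: [[-0.987, 0.162, -0.002], [0.162, 0.987, -0.001], [0.002, -0.002, -1.0]]
wrist_force: [-0.4, 0.5, -0.0]
gripper_width: 0.591
gripper_force: 0.0
```

Emit:
play_rows --commands "0 0 -0.1 0 0 0;0 0 -0.1 0 0 0;0 0 0 0 0 0"

```text
time_s: 5.1
tcp_pos: [0.5164, 0.187, 0.0389]
ee_rot: [[-0.987, 0.162, -0.001], [0.162, 0.987, -0.001], [0.001, -0.001, -1.0]]
wrist_force: [1.1, -0.4, 0.5]
gripper_width: 0.599
gripper_force: 0.0
```

Emit:
play_rows --commands "0 0 -0.1 0 0 0;0 0 -0.1 0 0 0;0 0 0 0 0 0"

```text
time_s: 5.4
tcp_pos: [0.5164, 0.1869, 0.0329]
ee_rot: [[-0.987, 0.162, -0.001], [0.162, 0.987, -0.0], [0.001, -0.001, -1.0]]
wrist_force: [0.4, -0.8, -0.7]
gripper_width: 0.598
gripper_force: 0.0
```

No contact at a reported z of 33 mm, where the pedal should already be touching, so the images are right. I'll go lower and re-measure the tip height by depth.

Emit:
play_rows --commands "0 0 -0.2 0 0 0;0 0 -0.2 0 0 0;0 0 -0.2 0 0 0;0 0 -0.1 0 0 0;0 0 0 0 0 0"

```text
time_s: 5.9
tcp_pos: [0.5163, 0.1868, 0.0117]
ee_rot: [[-0.987, 0.162, -0.001], [0.162, 0.987, -0.001], [0.001, -0.001, -1.0]]
wrist_force: [-0.5, -0.6, 0.5]
gripper_width: 0.593
gripper_force: 0.0
```

```bash
cat > tip.py <<'E'
from h import *
s=r.sense();T=np.array(s['tcp_pos']);ee=np.array(s['ee_rot']);print(s['time_s'],T,s['wrist_force'],s['gripper_width'])
p,d=cams.capture("scene");c=cams.camera_info("scene");vv,uu=np.mgrid[:420,:560]
X=((np.c_[uu.ravel(),vv.ravel(),np.ones(uu.size)]@np.linalg.inv(c['mtx']).T*d.reshape(-1,1)-c['t'])@c['R'])
L=(X-T)@ee*1000;dark=(p.reshape(-1,3).max(1)<45)&(d.ravel()>0)
a=np.radians(-9.2);R=np.array([[np.cos(a),-np.sin(a)],[np.sin(a),np.cos(a)]])
k=dark&(abs(L[:,0])<16)&(abs(L[:,1])<45)&(L[:,2]>-75)&(X[:,2]>.016)
for nm,g in(("left",L[:,1]>0),("right",L[:,1]<0)):
    q=X[k&g];b=q[q[:,2]<q[:,2].min()+.03]
    jx=(b[:,:2]*1000-[596,143.5])@R
    print(nm,len(b),"lowest z",np.sort(q[:,2])[:4].round(4),"jig x",np.percentile(jx[:,0],[3,97]).round(1),"y",np.percentile(jx[:,1],[3,97]).round(1))
print("tcp jig",R.T@(T[:2]*1000-[596,143.5]))
E
python3 tip.py
```

```text
5.9 [0.51629691 0.186835   0.01168481] [-0.53614617 -0.61221935  0.49338686] 0.5928418121377386
left 70 lowest z [0.053  0.0557 0.0574 0.0575] jig x [-96.8 -77.8] y [58.  65.7]
right 98 lowest z [0.0541 0.0545 0.0556 0.0559] jig x [-96.3 -77. ] y [-4.4  4.6]
tcp jig [-85.60626497  30.03452136]
```

The tip offset is about 41 mm. The left tip sits at jig y ≈ 60, the right at about 0, and both at x ≈ −87. Pressing now.

Emit:
play_rows --commands "0 0 -0.2 0 0 0;0 0 -0.2 0 0 0;0 0 -0.1 0 0 0;0 0 0 0 0 0"

```text
time_s: 6.35
tcp_pos: [0.5169, 0.1873, -0.0025]
ee_rot: [[-0.987, 0.161, 0.0], [0.161, 0.987, 0.0], [-0.0, 0.0, -1.0]]
wrist_force: [-0.5, 0.6, 3.9]
gripper_width: 0.598
gripper_force: 1.6
```

Emit:
play_rows --commands "0 0 -0.1 0 0 0;0 0 -0.1 0 0 0;0 0 -0.1 0 0 0;0 0 0 0 0 0"

```text
time_s: 6.75
tcp_pos: [0.5168, 0.1864, -0.0112]
ee_rot: [[-0.987, 0.161, -0.0], [0.161, 0.987, -0.001], [-0.0, -0.001, -1.0]]
wrist_force: [-1.1, -2.7, 7.3]
gripper_width: 0.597
gripper_force: 3.8
```

```bash
python3 tip.py
```

```text
6.75 [ 0.51678971  0.18643272 -0.0111867 ] [-1.10741271 -2.74296514  7.27846088] 0.5966069737833484
left 83 lowest z [0.0342 0.0348 0.0359 0.0361] jig x [-95.9 -75.9] y [55.4 66.4]
right 86 lowest z [0.0298 0.0303 0.0305 0.0306] jig x [-95.5 -78.3] y [-4.7  3.8]
tcp jig [-85.05547997  29.71621067]
```

Emit:
play_rows --commands "0 0 -0.1 0 0 0;0 0 -0.1 0 0 0;0 0 0 0 0 0;0 0 0 0 0 0"

```text
time_s: 7.2
tcp_pos: [0.5164, 0.1847, -0.0158]
ee_rot: [[-0.987, 0.161, -0.001], [0.161, 0.987, -0.003], [0.001, -0.003, -1.0]]
wrist_force: [-2.1, -8.8, 15.5]
gripper_width: 0.597
gripper_force: 7.9
```

```bash
python3 tip.py; python3 - <<'E'
from h import *
p,d=cams.capture("scene");v=cv2.resize(p[170:290,165:305],None,fx=5,fy=5,interpolation=cv2.INTER_CUBIC);cv2.imwrite("pics/c6.png",cv2.convertScaleAbs(v,alpha=1.4,beta=15))
E
```

```text
7.2 [ 0.51642552  0.18470593 -0.01580256] [-2.08630328 -8.76571537 15.51357806] 0.5972990346866534
left 75 lowest z [0.0274 0.0307 0.0313 0.032 ] jig x [-96.2 -76.3] y [54.8 64.4]
right 95 lowest z [0.0257 0.0268 0.0269 0.0275] jig x [-95.4 -77.1] y [-7.5  2.7]
tcp jig [-85.13891173  27.95340285]
```

View pics/c6.png

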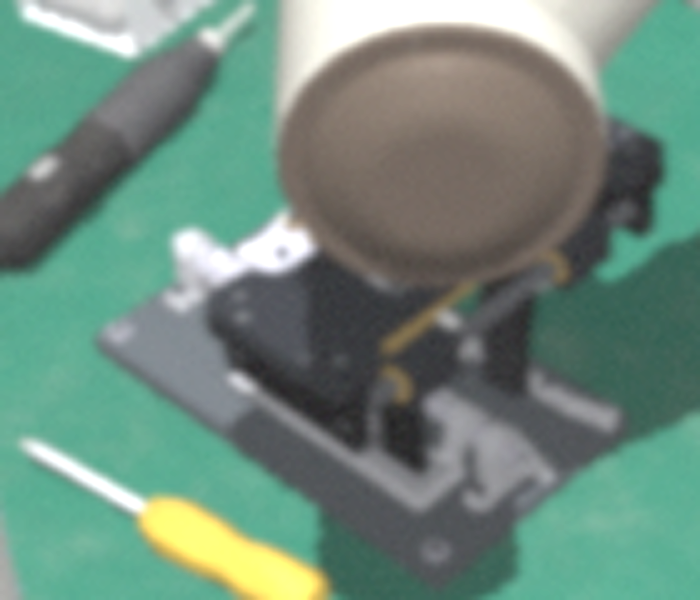

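The pedal is pressed nearly level, with the plate now lying flat and the leaf raised at (270,240). The sideways force is friction from the pedal's arc. Now I slide along the feed direction.

Emit:
play_rows --commands "0.13 -0.021 0 0 0 0;0.13 -0.021 0 0 0 0;0.13 -0.021 0 0 0 0;0.13 -0.021 0 0 0 0;0.13 -0.021 0 0 0 0;0.13 -0.021 0 0 0 0;0.13 -0.021 0 0 0 0;0.13 -0.021 0 0 0 0;0.13 -0.021 0 0 0 0;0.13 -0.021 0 0 0 0"

```text
time_s: 8.3
tcp_pos: [0.5529, 0.1802, -0.0171]
ee_rot: [[-0.987, 0.161, -0.005], [0.161, 0.987, -0.002], [0.005, -0.003, -1.0]]
wrist_force: [-9.7, 1.7, 12.1]
gripper_width: 0.597
gripper_force: 5.8
```

```bash
python3 tip.py
```

```text
8.3 [ 0.55288438  0.18023056 -0.0170734 ] [-9.70707673  1.67482995 12.12231485] 0.597419259337706
left 69 lowest z [0.0273 0.0284 0.029  0.0293] jig x [-58.9 -41.3] y [57.  66.1]
right 76 lowest z [0.0254 0.026  0.0266 0.0275] jig x [-58.7 -44.5] y [-6.4  3.3]
tcp jig [-48.43352002  29.36468981]
```

Emit:
play_rows --commands "0.13 -0.021 0 0 0 0;0.13 -0.021 0 0 0 0;0.13 -0.021 0 0 0 0;0.13 -0.021 0 0 0 0;0.13 -0.021 0 0 0 0;0.13 -0.021 0 0 0 0;0.13 -0.021 0 0 0 0;0.13 -0.021 0 0 0 0;0.13 -0.021 0 0 0 0"

```text
time_s: 9.25
tcp_pos: [0.588, 0.1747, -0.017]
ee_rot: [[-0.987, 0.161, -0.005], [0.161, 0.987, -0.002], [0.005, -0.002, -1.0]]
wrist_force: [-8.6, 1.5, 10.6]
gripper_width: 0.596
gripper_force: 5.6
```

```bash
python3 tip.py;  python3 - <<'E'
from h import *
p,d=cams.capture("scene");v=cv2.resize(p[170:290,165:305],None,fx=5,fy=5,interpolation=cv2.INTER_CUBIC);cv2.imwrite("pics/c7.png",cv2.convertScaleAbs(v,alpha=1.4,beta=15))
E
```

```text
9.25 [ 0.58800165  0.17474813 -0.01704222] [-8.60891625  1.46603956 10.61494515] 0.5959503462619276
left 73 lowest z [0.0294 0.0294 0.0301 0.0303] jig x [-23.2  -3.2] y [55.6 66.2]
right 68 lowest z [0.0249 0.0265 0.0265 0.0266] jig x [-23.2 -10.4] y [-6.4  4.3]
tcp jig [-12.89145172  29.56737219]
```

View pics/c7.png

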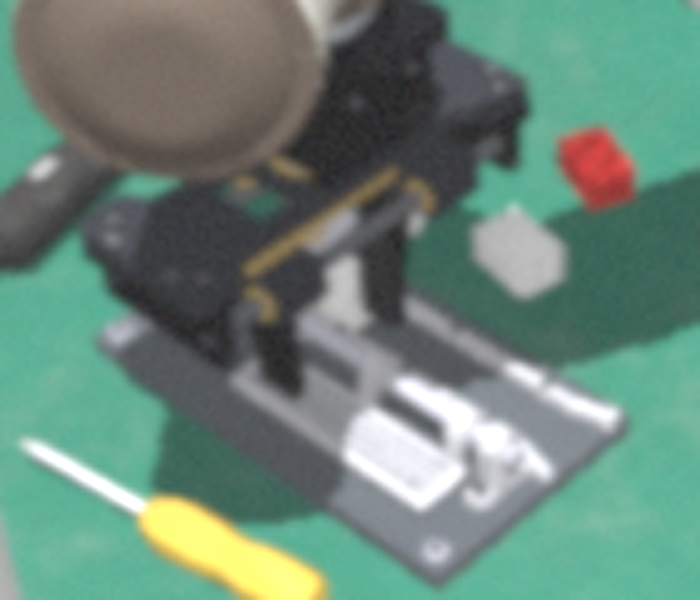

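The block is ahead of the right finger at (340,285), with the pedal level. Creeping to the stop while watching the x force.

Emit:
play_rows --commands "0.066 -0.011 0 0 0 0;0.066 -0.011 0 0 0 0;0.066 -0.011 0 0 0 0;0.066 -0.011 0 0 0 0"

```text
time_s: 9.75
tcp_pos: [0.5954, 0.1733, -0.017]
ee_rot: [[-0.987, 0.161, -0.006], [0.161, 0.987, -0.002], [0.006, -0.003, -1.0]]
wrist_force: [-9.3, 2.1, 11.9]
gripper_width: 0.601
gripper_force: 5.9
```

Emit:
play_rows --commands "0.05 -0.008 0 0 0 0"

```text
time_s: 9.85
tcp_pos: [0.5962, 0.1731, -0.0171]
ee_rot: [[-0.987, 0.162, -0.008], [0.162, 0.987, -0.002], [0.007, -0.003, -1.0]]
wrist_force: [-13.6, 4.3, 16.0]
gripper_width: 0.6
gripper_force: 7.6
```

Emit:
play_rows --commands "0.05 -0.008 0 0 0 0"

```text
time_s: 9.95
tcp_pos: [0.5962, 0.173, -0.0172]
ee_rot: [[-0.987, 0.162, -0.01], [0.162, 0.987, -0.002], [0.01, -0.004, -1.0]]
wrist_force: [-16.5, 6.3, 16.9]
gripper_width: 0.595
gripper_force: 9.6
```

Emit:
play_rows --commands "0.05 -0.008 0 0 0 0;0 0 0 0 0 0"

```text
time_s: 10.15
tcp_pos: [0.5963, 0.1729, -0.0172]
ee_rot: [[-0.987, 0.163, -0.013], [0.163, 0.987, -0.003], [0.012, -0.005, -1.0]]
wrist_force: [-18.4, 6.0, 16.6]
gripper_width: 0.601
gripper_force: 11.3
```

```bash
python3 tip.py;  python3 - <<'E'
from h import *
p,d=cams.capture("scene");v=cv2.resize(p[185:265,195:285],None,fx=7,fy=7,interpolation=cv2.INTER_CUBIC)
q,_=cams.capture("top");w=cv2.resize(q[135:255,215:295],None,fx=560/120,fy=560/120,interpolation=cv2.INTER_CUBIC)
cv2.imwrite("pics/c8.png",cv2.convertScaleAbs(cv2.resize(np.hstack([v,w]),None,fx=.79,fy=.79) if v.shape[0]==w.shape[0] else v,alpha=1.4,beta=15))
E
```

```text
10.15 [ 0.59627413  0.17294268 -0.01717759] [-18.36304006   6.01454534  16.59999563] 0.6008944209400878
left 69 lowest z [0.0282 0.0291 0.0296 0.0298] jig x [-14.2   6.9] y [57.6 66.3]
right 65 lowest z [0.0238 0.0238 0.026  0.0267] jig x [-14.3  -0. ] y [-4.2  3.3]
tcp jig [-4.43672779 29.10776474]
```

View pics/c8.png

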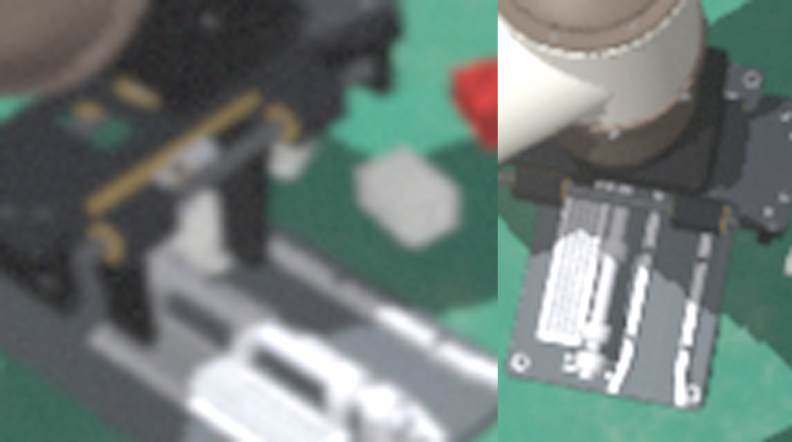

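The arm has hit a hard stop: the force is rising with no more motion, and the finger front is at jig x ≈ 7–8. The block is home, so I back off 8 mm to unload it, then lift straight up.

Emit:
play_rows --commands "-0.13 0.021 0 0 0 0;-0.13 0.021 0 0 0 0;-0.1 0.016 0 0 0 0;0 0 0.1 0 0 0;0 0 0.1 0 0 0;0 0 0.1 0 0 0;0 0 0.1 0 0 0;0 0 0.1 0 0 0;0 0 0.1 0 0 0;0 0 0.2 0 0 0;0 0 0.3 0 0 0;0 0 0.5 0 0 0;0 0 0.8 0 0 0;0 0 0.8 0 0 0;0 0 0.8 0 0 0;0 0 0 0 0 0"

```text
time_s: 11.9
tcp_pos: [0.5949, 0.1759, 0.1071]
ee_rot: [[-0.987, 0.161, 0.008], [0.161, 0.987, 0.003], [-0.007, 0.004, -1.0]]
wrist_force: [0.7, -0.1, 0.5]
gripper_width: 0.594
gripper_force: 0.0
```

Emit:
play_rows --commands "-0.9 -0.5 0.4 0 0 0;-0.9 -0.5 0.4 0 0 0;-0.9 -0.5 0.4 0 0 0;-0.9 -0.5 0.2 0 0 0;-0.9 -0.5 0 0 0 0;-0.9 -0.5 0 0 0 0;-0.7 -0.9 0 0 0 0;-0.4 -0.9 0 0 0 0;-0.1 -0.9 0 0 0 0;0 0 0 0 0 0;0 0 0 0 0 0"

```text
time_s: 13.0
tcp_pos: [0.3942, 0.0036, 0.1444]
ee_rot: [[-0.987, 0.163, 0.0], [0.163, 0.987, 0.0], [-0.0, 0.0, -1.0]]
wrist_force: [0.7, 0.2, -0.0]
gripper_width: 0.602
gripper_force: 0.0
```

```bash
python3 - <<'E'
from h import *
p,d=cams.capture("top");np.savez("top1.npz",p=p,d=d);v=cv2.resize(p[140:250,205:305],None,fx=5.4,fy=5.4,interpolation=cv2.INTER_CUBIC)
cv2.imwrite("pics/c9.png",v);print(r.sense()['wrist_force'])
E
```

```text
[ 0.39395247  0.17574481 -0.30840946]
```

View pics/c9.png

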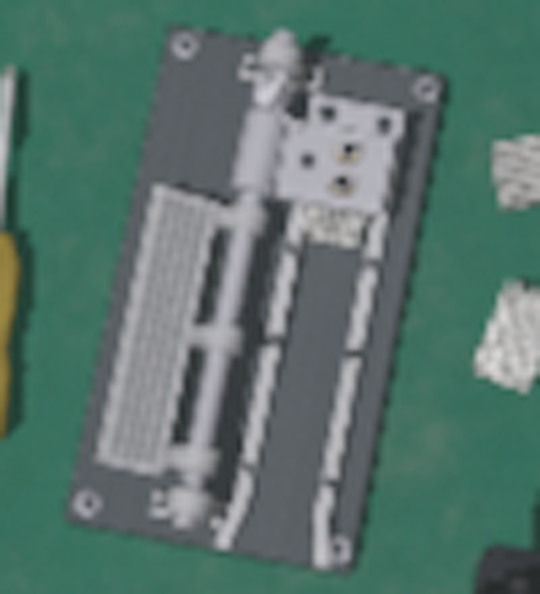

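```bash
python3 - <<'E'
from h import *
up=lambda a:np.array(a,float)/5.4-.5+[205,140]
a=np.radians(-9.2);R=np.array([[np.cos(a),-np.sin(a)],[np.sin(a),np.cos(a)]])
f=lambda q,z:((ray("top",up(q),z)[:,:2]*1000-[596,143.5])@R).round(1).tolist()
print("rear top",f([(300,236),(358,247)],.032),"leaf near",f([(278,200),(372,215)],.036))
p=np.load("top1.npz")['p']
# brightness along the channel line y=0,z=.032
for x in np.arange(-4,22,1.):
    w=[]
    for y in(-8,-4,0,4,8):
        W=R@[x,y]+[596,143.5];u=proj("top",[W[0]/1000,W[1]/1000,.032]);w.append(cv2.getRectSubPix(p,(1,1),tuple(map(float,u[0])))[0,0].mean())
    print(x,int(np.mean(w)),end="; ")
E
```

```text
rear top [[2.5, 13.8], [2.3, -10.7]] leaf near [[15.0, 25.4], [15.8, -14.2]]
-4.0 98; -3.0 97; -2.0 97; -1.0 98; 0.0 103; 1.0 121; 2.0 141; 3.0 156; 4.0 166; 5.0 169; 6.0 165; 7.0 160; 8.0 159; 9.0 161; 10.0 163; 11.0 163; 12.0 163; 13.0 162; 14.0 158; 15.0 153; 16.0 153; 17.0 157; 18.0 164; 19.0 174; 20.0 179; 21.0 178;
```

The leaf has closed on the block and the pedal is up. Allowing for the camera seeing the rear face down to the floor, the block's rear is at jig x ≈ 6.4–7. That is within tolerance of +8 and agrees with the hard stop. Handing in.

```bash
python3 -c "
from station import r
print(r.finish_job())"
```

```text
the job is handed in; nothing more can be done
None
```

I pushed the block against a hard stop with the pedal held down, released the pedal so the leaf closed on the block, withdrew the arm and handed the job in. My last measurement put the block about 1 to 2 mm from nominal home (tolerance 3.5 mm); no verdict was returned.

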